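# Clamp a pine block in the drilling jig with its cam lever

## Robot

A 6-joint arm with a two-finger parallel gripper is mounted at the origin on a cart in front of the work surface, level with it; the furniture and walls round the work are solid. World frame = base frame: x ahead of the robot, y to its left, z up, the work surface at z = 0. Lengths are in mm, angles in rad, forces in N, time in s.
With the tool pointing down it reaches from about 350 to 1000 mm from the base axis. Payload 7.1 kg.
Tool frame: the origin (TCP) lies between the finger pads; the fingertips stand 8 mm ahead of it and the grasp point (between the pads) lies 11 mm behind it; z points along the fingers, y is the direction in which the jaws open and shut (so a half turn about z gives the same grasp; the last joint's range is limited). The gripper opens to 85 mm and grips with 20 to 120 N. Pads are 22 mm wide; open, the fingers measure 114 mm over their backs; the gripper's body (76 mm by 85 mm) begins 54 mm behind the grasp point. The pads swing forward as they close: fully open they stand 13 mm farther back than shut.
Start: joints at [-1.3, 0.423, 1.63, -0, 1.089, -0.019], TCP at [178.619, -598.916, 239.319] pointing down, gripper open.
Joint ranges: [-3, 3], [-0.9, 2.11], [0.09, 2.58], [-1.31, 4.45], [0.11, 2.69], [-2.54, 2.54]. Speed limits (rad/s): [2.39, 2.39, 3.01, 3.14, 3.14, 3.14].

## Interface

Orientations are given as [roll, pitch, yaw] about the fixed x, y, z axes, in that order (R = Rz(yaw) Ry(pitch) Rx(roll)).
In Python, from rig import r, fingers, kinematics, monitor, eyes, order gives the robot as it stands. Calls block until the motion is done:
- r.goto(position, orientation): joint-space move of the TCP to a pose.
- r.movel(position, attitude=None, speed=150, contact_N=None): straight line of the TCP; attitude=None keeps the orientation; speed is the mean speed in mm/s. With contact_N (N) it stops when the force on the tool has changed by that much, and returns True; else False.
- r.move_j(angles): joint-space move.
- fingers.grip(opening, grasp_force=None): finger opening in mm; grasp_force is the grip in N (None keeps the last); returns when the fingers have stopped.
- r.sleep(seconds).
- kinematics.ik(position, orientation): joint angles nearest the present ones, or None.
- monitor.sense(): the state.
- eyes.snapshot(name): name is "scene" or "top" or "wrist"; returns the picture (420x560x3 uint8, red, green, blue); there is no depth.
- eyes.get_calibration(name): a dict with "fovy" (degrees; the focal length in pixels is half the picture's height over the tangent of half this angle, whatever the lens; pixels are square), "cx", "cy" (the principal point, pixels), "rvec" (rotation vector, rad) and "tvec" (3), from world to camera coordinates, as OpenCV has them. Camera axes: x right, y down, z forward; pixel columns grow to the right and rows downward; lengths in mm; the calibration is good to about 2 mm. A picture is of the moment at which its call begins: read the wrist's pose just before it. get_calibration takes no time and is no camera call; for the wrist camera it gives the pose at the moment of the call.
A pose or a line that the arm cannot do raises r.Unreachable and nothing moves.
- order.job_done(): hands the job in, once; it reports no verdict.
The state is a dict: "clock": time; "joint_positions": joint angles; "dq": joint speeds; "joint_efforts": joint torques, N m; "eef_pos": TCP position; "tool_rot": TCP orientation; "contact_force": force on the tool from outside, world axes, zero at the start; "ft_torque": the same for the moment, N m; "grip_width": finger opening in mm.
Only numpy, scipy, OpenCV 4.12 (cv2) and the standard library are available. Lean on these libraries where they do the work, as an engineer would, in place of code of your own. Each camera call takes 0.05 s, during which the arm holds its last target.

## Task

Clamp the larger pine block in the drilling jig, by pushing only. Push it with the fingertips along the fence, to the left, until its end touches the end stop; then push the arm of the cam lever with a fingertip, anticlockwise seen from above, all the way round to its stop, so that the cam holds the block flat against the fence. Never lift or tip the block, and leave the small off-cut, the jar of screws and the tape measure where they are.

Things in the scene. Friction and masses are not known exactly. Their poses are not given: they have to be found in the camera images.
- jig: Drilling jig: a plywood board 270 (x) x 360 (y) x 12 mm, screwed to the table; origin at the centre of its underside. A fence at its far side, an end stop at the left and a cam lever on the robot's side bound the channel in which the block slides. Otherwise only the off-cut lies on it. A cloth bag hangs over the table to its right, from 0.83 m up.
- nest (a point): Point of the jig, 52.5, 15, 31 mm in its frame (31 mm above the table), axes as the jig: where the block's centre is when the block is home, flat on the fence and against the end stop, its long side along the fence.
- block_center (a point): Centre of the larger pine block, 45 (x) x 90 (y, along the fence) x 38 mm high, about 0.08 kg, loose, lying on the board between fence and cam, top 50 mm above the table. It starts 1 to 4 mm from the fence, parallel to it within 0.02 rad, 50 to 100 mm short of the end stop (on the -y side).
- pivot (a point): Pivot of the cam lever, point of the jig at x = 0, y = +15 mm, 27 mm above the table; axes as the jig. A round wooden cam of 22 mm radius sits off-centre on it.
- lever_red (a point): Middle of the red sleeve of the lever's arm, 100 mm from the pivot, 27 mm above the table. The arm runs straight out from the pivot; the sleeve spans 70 to 132 mm from the pivot, 21 mm wide, 16 to 38 mm above the table; nearer the pivot the arm is wooden, 18 mm wide. Pushed on its trailing side.
- cam_lever (a joint): Lever angle, rad, growing anticlockwise from above. The arm's direction in the jig frame is (cos, sin)(2.967 + angle): at 0 it points to -x, to the robot (open; starts at 0 to 0.25), at 1.745 to -y, on its stop pin (closed). Stiff (0.12 N m), stays where left; the cam squeezes the block in the last 0.3 rad. Closed, it bars the block's place.
- offcut: Small dark off-cut of wood, 38 x 60 x 19 mm, loose on the board's near right corner; origin at the centre of its underside. To be left alone.
- jar: Jar of screws with a green lid, 58 mm thick, 91 mm high, standing loose on the table to the left of the board; origin at the centre of its underside. To be left alone.
- measure: Yellow tape measure, 36 x 77 x 62 mm, standing loose on the table to the right of the board; origin at the centre of its underside. To be left alone.
- fence (a point): Point on the fence's working face (looks to -x of the jig; x = +75 mm in the jig frame), axes as the jig. The fence is a wooden bar along y, 22 mm thick, from y = -170 to +100 mm of the jig, its top 42 mm above the table.
- end_stop (a point): Point on the end stop's working face (looks to -y of the jig; y = +60 mm in the jig frame), axes as the jig. The stop is a wooden bar across the channel, x = +19 to +75 mm of the jig, 20 mm thick, its top 42 mm above the table.
- stop_pin (a point): Steel pin on the board, 8 mm thick, its top 36 mm above the table, at x = +15, y = -85 mm of the jig: the closed arm rests with its far side against it.

How it is judged (in metres and radians):
On the way, in this order (a step that is already met when the one before it is completed fails the run):
1. the block is against the end stop while the cam lever is still open (y of block_center in the frame of nest above -0.004 m and value of joint cam_lever below 0.8 rad), for 0.2 s.
2. the cam lever is pushed round to its stop (value of joint cam_lever above 1.62 rad), for 0.2 s.
At the end, for the whole second after the job is handed in: The cam lever stands within 0.12 rad (7 degrees) of its closed stop; the block lies flat on the board at rest, within 4 mm of the end stop, within 2 mm of the fence and parallel to it within 0.04 rad (value of joint cam_lever above 1.62 rad and y of block_center in the frame of nest between -0.004 and 0.003 m and x of block_center in the frame of nest between -0.002 and 0.003 m and z of block_center in the frame of nest below 0.003 m and angle between the y axis of block_center and the y axis of nest, either way round below 0.04 rad and angle between block_center's own z axis and vertical below 0.05 rad and linear speed of block below 0.01 m/s); the robot touches nothing.
It fails at once if the block is lifted or tipped (z of block_center in the frame of nest above 0.008 m or angle between block_center's own z axis and vertical above 0.2 rad).
It fails at once if the off-cut, the jar or the tape measure is moved more than 15 mm (distance of any of offcut, jar, measure from where it was at the start of the episode above 0.015 m).
It also fails if it takes over 54 s, if anything falls off the work surface, if the arm or the gripper's body presses on something with over 40 N, if the wrist force passes 120 N, or if a joint passes its speed limit or range.

## Working session

There is one attempt and no reset: what is moved stays moved. The work goes in short steps, each a Python script; the robot and the scene stay as the last script left them, time stands still between calls to the robot, and variables do not carry over. Pictures are saved under pics/ and viewed, and the job is handed in when it is done.

```bash
ls; mkdir -p pics; python3 - <<'E'
from rig import r, fingers, kinematics, monitor, eyes, order
import cv2
for n in ("scene","top","wrist"):
    im=eyes.snapshot(n); cv2.imwrite(f"pics/{n}0.png",im[:,:,::-1])
    c=eyes.get_calibration(n); print(n,c)
print(monitor.sense())
E
```

```text
pics
scene {'fovy': 50.98109709315083, 'cx': 277.9468305195486, 'cy': 207.16642362355435, 'rvec': array([ 0.85188301, -2.18235133,  1.45601694]), 'tvec': array([ 528.97007194,  142.48987435, 1053.11289215])}
top {'fovy': 53.75687853764801, 'cx': 277.767078432591, 'cy': 206.76897123910427, 'rvec': array([ 2.1568809 , -2.18619506,  0.14877107]), 'tvec': array([ 218.71775822,  532.49421609, 1074.69701472])}
wrist {'fovy': 63.19423741599548, 'cx': 281.54736811921623, 'cy': 206.93470077402856, 'rvec': array([-2.32080449,  1.73011919,  0.2569628 ]), 'tvec': array([-625.70709031,  -38.18838183,  378.58002894])}
{'clock': 0.15, 'joint_positions': array([-1.29996288e+00,  4.23713474e-01,  1.63051269e+00,  2.57556510e-05,
        1.08860462e+00, -1.90128675e-02]), 'dq': array([-0.00048625, -0.00109337, -0.00254353,  0.00077825,  0.00059988,
        0.00042253]), 'joint_efforts': array([ 9.74776049e-04, -5.57769513e+01, -2.82016701e+01,  8.27699705e-05,
        4.68120168e-03,  1.41482474e-05]), 'eef_pos': array([ 178.5385891 , -598.51645873,  238.69487089]), 'tool_rot': array([-3.14035519e+00, -4.63389261e-05,  2.89834330e-01]), 'contact_force': array([-0.37079179,  0.18091709,  0.64742688]), 'ft_torque': array([-0.03667562,  0.0202555 , -0.00404179]), 'grip_width': 85.47974057111306}
```

View pics/top0.png

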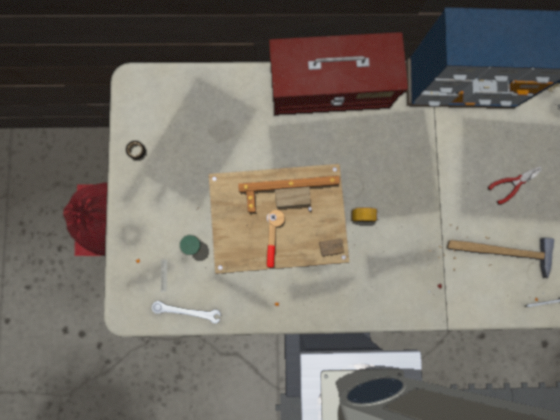

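View pics/scene0.png

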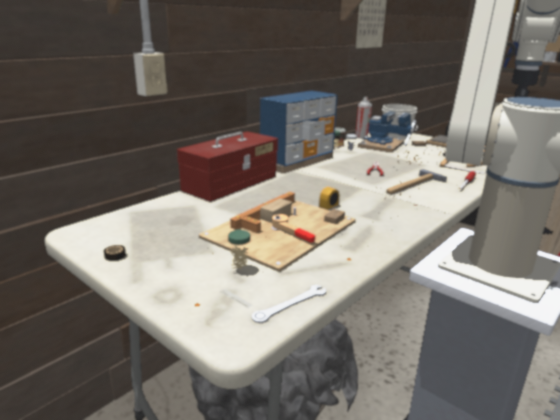

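View pics/wrist0.png

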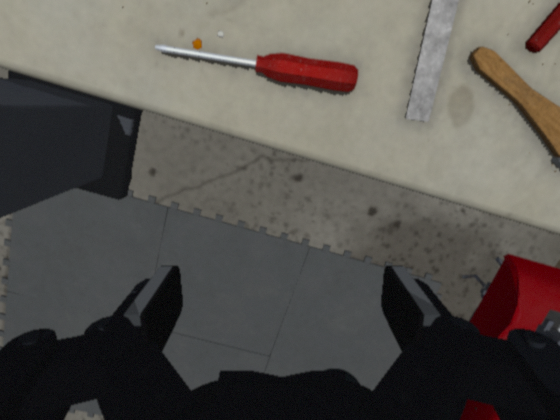

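```bash
cat > h.py <<'E'
import numpy as np, cv2
def K(c):
    f=210/np.tan(np.radians(c["fovy"]/2)); return np.array([[f,0,c["cx"]],[0,f,c["cy"]],[0,0,1.]])
def ray(c,px,z):
    R=cv2.Rodrigues(np.array(c["rvec"]))[0];t=np.array(c["tvec"])
    C=-R.T@t; out=[]
    for p in np.atleast_2d(px):
        d=R.T@np.linalg.solve(K(c),np.array([p[0],p[1],1.]))
        out.append(C+d*(z-C[2])/d[2])
    return np.array(out)
def proj(c,P):
    return cv2.projectPoints(np.atleast_2d(np.array(P,float)),np.array(c["rvec"]),np.array(c["tvec"]),K(c),None)[0].reshape(-1,2)
E
python3 - <<'E'
from rig import eyes
from h import *
c=eyes.get_calibration("top")
print(ray(c,[(209,177),(337,165),(348,262),(214,273)],12).round())
print(ray(c,[(190,243),(375,214)],60).round())
im=cv2.imread("pics/top0.png")[150:290,160:400]
cv2.imwrite("pics/topz.png",cv2.resize(im,(800,467),interpolation=cv2.INTER_CUBIC))
E
```

```text
[[621. 397.  12.]
 [651.  47.  12.]
 [386.  26.  12.]
 [363. 382.  12.]]
[[442. 437.  60.]
 [510. -40.  60.]]
```

View pics/topz.png

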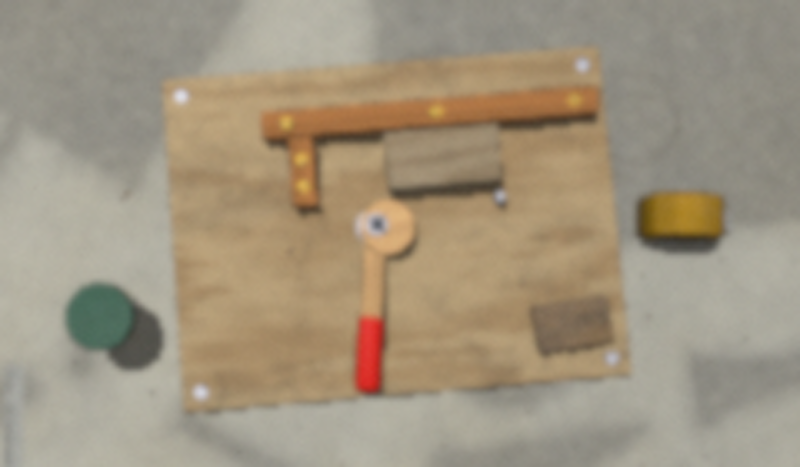

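```bash
python3 - <<'E'
from rig import *
from h import *
from scipy.spatial.transform import Rotation as Ro
s=monitor.sense()
for n in ("top","scene","wrist"):
    c=eyes.get_calibration(n);R=cv2.Rodrigues(c["rvec"])[0];C=-R.T@c["tvec"];print(n,C.round(),R[2].round(2))
T=Ro.from_euler("xyz",s["tool_rot"])
print("cam in tool",T.inv().apply(C-s["eef_pos"]).round(1), (R@T.as_matrix()).round(3))
for p in ([430,200,300],[400,200,330]):
  for yaw in (0,0.075,1.57,-1.57,3.14):
    print(p,yaw,kinematics.ik(p,[np.pi,0,yaw]))
E
```

```text
top [ 408.  236. 1124.] [ 0.12 -0.02 -0.99]
scene [-210. 1040.  533.] [ 0.61 -0.69 -0.39]
wrist [ 249. -579.  373.] [-0.28 -0.08 -0.96]
cam in tool [  73.1    1.1 -134.4] [[-0.     1.    -0.001]
 [-0.957 -0.001 -0.29 ]
 [-0.29   0.001  0.957]]
[430, 200, 300] 0 [ 4.10257661e-01  1.23634542e-01  1.89097630e+00 -4.44089210e-16
  1.12698181e+00  1.98105399e+00]
[430, 200, 300] 0.075 [ 4.10257661e-01  1.23634542e-01  1.89097630e+00 -4.44089210e-16
  1.12698181e+00  1.90605399e+00]
[430, 200, 300] 1.57 [ 4.10257661e-01  1.23634542e-01  1.89097630e+00 -4.44089210e-16
  1.12698181e+00  4.11053988e-01]
[430, 200, 300] -1.57 None
[430, 200, 300] 3.14 [ 0.41025766  0.12363454  1.8909763   0.          1.12698181 -1.15894601]
[400, 200, 330] 0 [ 4.37035259e-01  4.53814445e-02  1.90562699e+00 -4.44089210e-16
  1.19058422e+00  2.00783159e+00]
[400, 200, 330] 0.075 [ 4.37035259e-01  4.53814445e-02  1.90562699e+00 -4.44089210e-16
  1.19058422e+00  1.93283159e+00]
[400, 200, 330] 1.57 [ 4.37035259e-01  4.53814445e-02  1.90562699e+00 -4.44089210e-16
  1.19058422e+00  4.37831586e-01]
[400, 200, 330] -1.57 None
[400, 200, 330] 3.14 [ 0.43703526  0.04538144  1.90562699  0.          1.19058422 -1.13216841]
```

```bash
python3 - <<'E'
from rig import *
from h import *
import pickle
r.goto([500,170,330],[np.pi,0,1.65])
fingers.grip(0,30)
c=eyes.get_calibration("wrist"); im=eyes.snapshot("wrist")
pickle.dump(c,open("c1.pkl","wb")); cv2.imwrite("pics/w1.png",im[:,:,::-1])
s=monitor.sense();print(s["clock"],s["eef_pos"],s["tool_rot"],s["grip_width"],s["joint_positions"])
E
```

```text
3.9083 [499.96761987 170.02981772 329.99375099] [-3.14153970e+00  4.45085738e-06  1.65003268e+00] -0.1659785637112727 [3.05271526e-01 1.81106799e-01 1.74956512e+00 8.04525046e-06
 1.21097334e+00 2.26032343e-01]
```

View pics/w1.png

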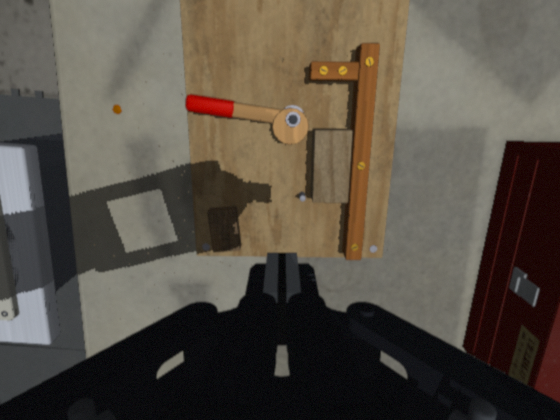

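```bash
python3 - <<'E'
import cv2
im=cv2.imread("pics/w1.png")
for i,(x,y,w,h) in enumerate([(290,30,120,90),(290,120,120,90),(290,180,120,90),(180,70,140,105),(180,185,140,90)]):
    cv2.imwrite(f"pics/z{i}.png",cv2.resize(im[y:y+h,x:x+w],None,fx=5,fy=5,interpolation=cv2.INTER_CUBIC))
E
```

```text
(no output)
```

View pics/z0.png

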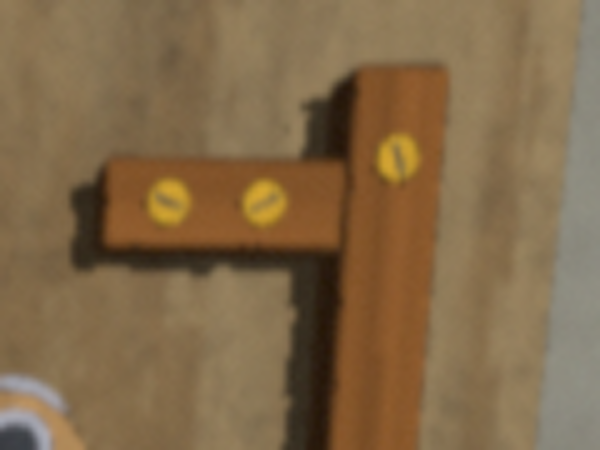

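View pics/z1.png

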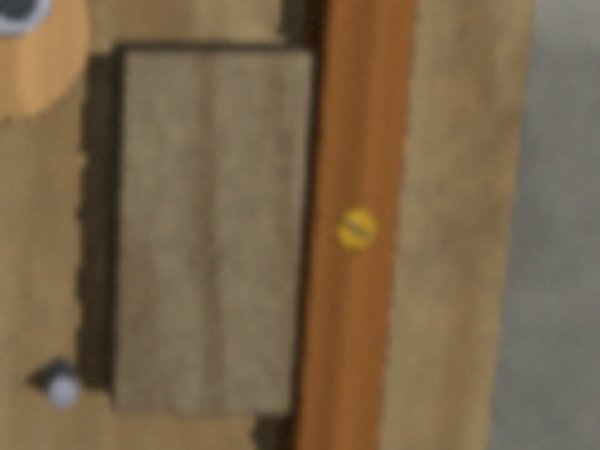

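View pics/z2.png

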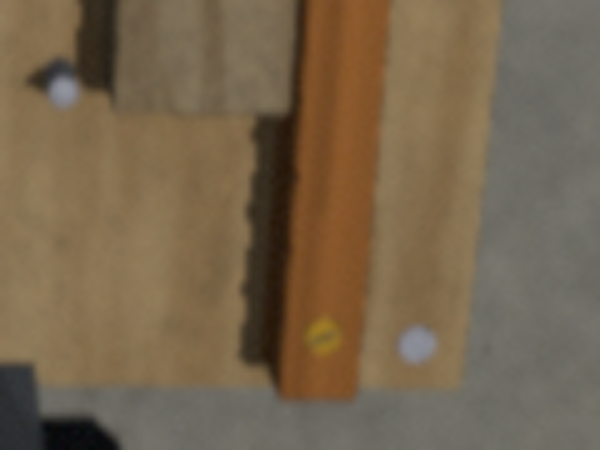

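View pics/z3.png

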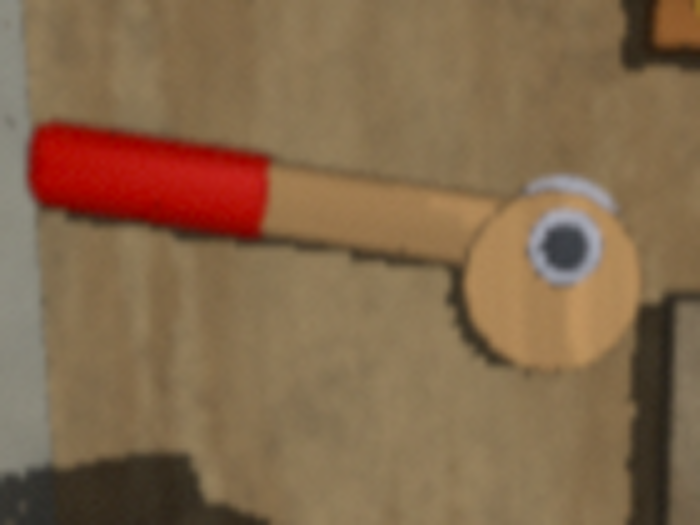

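View pics/z4.png

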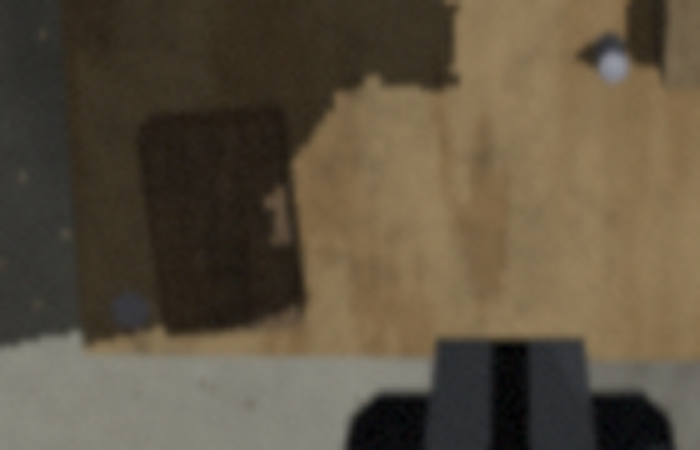

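```bash
cat > fit.py <<'E'
from h import *
import pickle
from scipy.optimize import least_squares
c=pickle.load(open("c1.pkl","rb"))
D=[((75,100,42),(360.8,42.8)),((97,100,42),(378.8,42.8)),((75,-170,42),(345.8,259)),((97,-170,42),(360.4,259)),((19,60,42),(310.2,78.8)),((19,80,42),(310.8,61)),((15,-85,36),(302.2,197.2)),((135,-180,12),(382.2,257.2)),((-135,-180,12),(196.6,253.6))]
P=np.array([d[0] for d in D],float);U=np.array([d[1] for d in D])
def W(p,P):
    ca,sa=np.cos(p[2]),np.sin(p[2]); P=np.atleast_2d(P)
    return np.c_[p[0]+ca*P[:,0]-sa*P[:,1],p[1]+sa*P[:,0]+ca*P[:,1],P[:,2]]
s=least_squares(lambda p:(proj(c,W(p,P))-U).ravel(),[505,213,.075]);p=s.x
print(p,s.fun.reshape(-1,2).round(1))
def J(px,z):
    q=ray(c,px,z);d=q[:,:2]-p[:2];ca,sa=np.cos(p[2]),np.sin(p[2])
    return np.c_[ca*d[:,0]+sa*d[:,1],-sa*d[:,0]+ca*d[:,1]]
b=J([(314,129.2),(352.2,129.6),(347.6,201.8),(312.2,201.6)],50);print("block",b.round(1),b.mean(0))
l=J([(186.2,102.6),(232.6,109)],38);d=l[0]-l[1];print("lever",l.round(1),(np.arctan2(d[1],d[0])),(np.arctan2(d[1],d[0]))%(2*np.pi)-2.967)
print("off",J([(207.6,208.2),(236,205.6),(240,246.2),(213.2,251.2)],31).round(1))
E
python3 fit.py
```

```text
[5.09179946e+02 2.11025582e+02 6.65205862e-02] [[-0.  -1.3]
 [ 1.5 -1. ]
 [-0.9  0.9]
 [ 0.7  1.1]
 [-0.4 -0.1]
 [-0.3 -0.9]
 [ 0.1  0.6]
 [-0.1  0.4]
 [-0.8  1.9]]
block [[ 25.4   3.4]
 [ 70.7   3.5]
 [ 71.4 -85.7]
 [ 26.7 -86. ]] [ 48.56561898 -41.21360998]
lever [[-127.4   31.7]
 [ -72.2   25. ]] 3.0215388390038225 0.05453883900382239
off [[-110.  -102.3]
 [ -72.2  -98.2]
 [ -68.3 -156.4]
 [-105.4 -164.4]]
```

```bash
cat > m.py <<'E'
from rig import *
from h import *
p=(509.2,211.0,0.0665)
def w(x,y,z):
    ca,sa=np.cos(p[2]),np.sin(p[2]); return [p[0]+ca*x-sa*y,p[1]+sa*x+ca*y,z]
def jig(e):
    d=np.array(e[:2])-p[:2];ca,sa=np.cos(p[2]),np.sin(p[2]);return np.array([ca*d[0]+sa*d[1],-sa*d[0]+ca*d[1],e[2]]).round(1)
def st():
    s=monitor.sense();print(round(s["clock"],2),jig(s["eef_pos"]),s["contact_force"].round(1));return s
E
python3 - <<'E'
from m import *
A=[np.pi,0,p[2]+np.pi/2]
r.goto(w(51,-112,120),A)
r.movel(w(51,-112,26),A,speed=80,contact_N=8); st()
print(r.movel(w(51,-60,26),A,speed=40,contact_N=8)); st()
im=eyes.snapshot("wrist");cv2.imwrite("pics/w2.png",im[:,:,::-1])
im=eyes.snapshot("top")[150:290,160:400];cv2.imwrite("pics/t2.png",cv2.resize(im[:,:,::-1],(800,467),interpolation=cv2.INTER_CUBIC))
E
```

```text
6.15 [  51.5 -112.    26.5] [-0.7 -0.1  0.2]
False
7.6 [ 51.  -60.2  25.9] [0.  0.4 0.4]
```

View pics/w2.png

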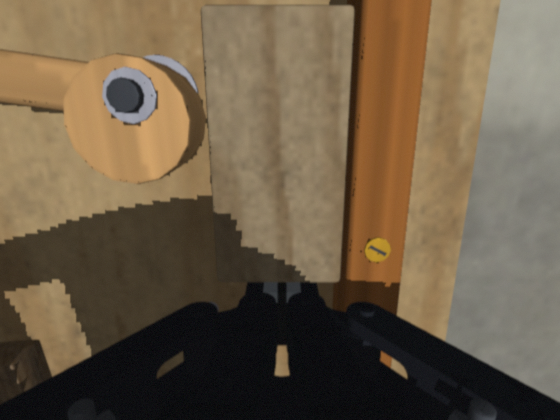

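View pics/t2.png

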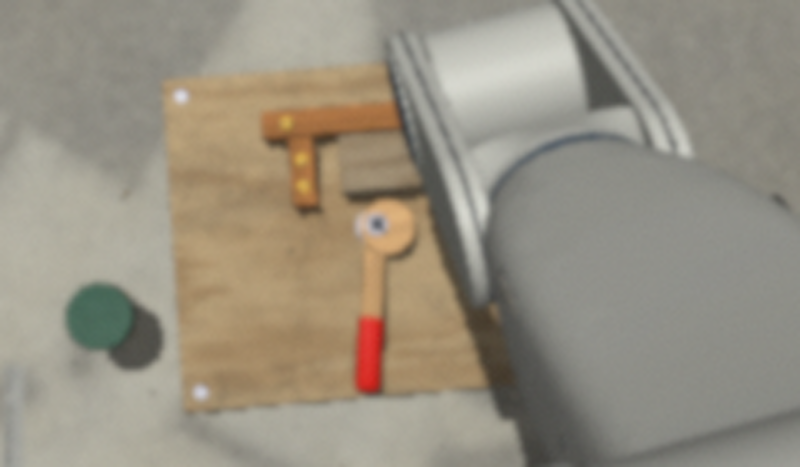

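```bash
python3 - <<'E'
from m import *
print(r.movel(w(51,-30,26),speed=25,contact_N=8)); st()
r.sleep(0.3); s=st()
im=eyes.snapshot("wrist");cv2.imwrite("pics/w3.png",im[:,:,::-1])
im=eyes.snapshot("top")[150:290,160:400];cv2.imwrite("pics/t3.png",cv2.resize(im[:,:,::-1],(800,467),interpolation=cv2.INTER_CUBIC))
E
```

```text
True
8.52 [ 50.8 -39.7  25.8] [ 1.  -3.1  2.3]
8.82 [ 50.2 -39.9  25.3] [ 0.4  0.5 -0.4]
```

View pics/w3.png

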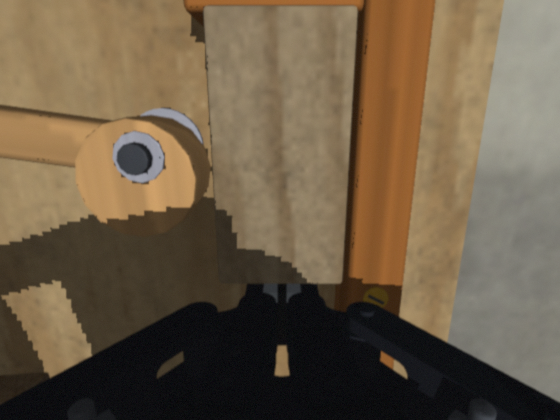

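View pics/t3.png

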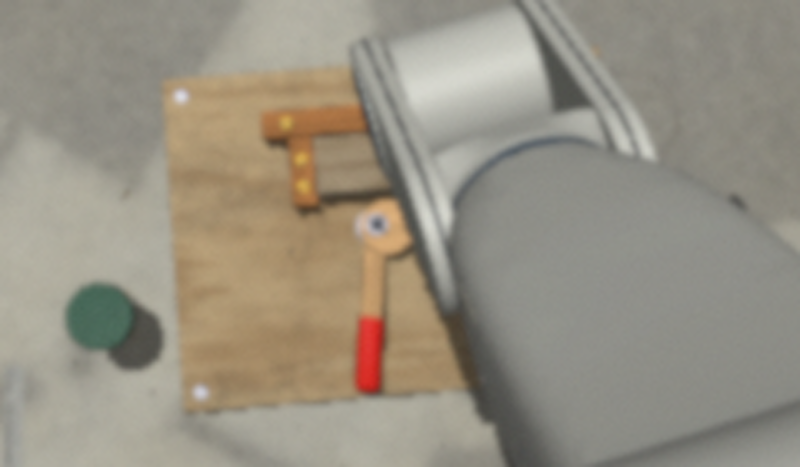

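```bash
cat >> m.py <<'E'
def fp(th,off,z,rad=100):
    u=np.array([np.cos(th),np.sin(th)]);t=np.array([-u[1],u[0]])
    q=np.array([0,15])+rad*u-off*t
    return w(q[0],q[1],z),[np.pi,0,th-np.pi+p[2]]
E
python3 - <<'E'
from m import *
r.movel(w(50.5,-55,26),speed=60); r.movel(w(50.5,-55,130),speed=150)
P,A=fp(3.012,45,130); r.goto(P,A)
s=st(); print(s["joint_positions"].round(2))
for th in np.linspace(3.012,4.75,6):
    print(kinematics.ik(*fp(th,26,28)))
r.movel(fp(3.012,45,28)[0],speed=100,contact_N=8); st()
im=eyes.snapshot("wrist");cv2.imwrite("pics/w4.png",im[:,:,::-1])
im=eyes.snapshot("top")[150:290,160:400];cv2.imwrite("pics/t4.png",cv2.resize(im[:,:,::-1],(800,467),interpolation=cv2.INTER_CUBIC))
E
```

```text
11.91 [-93.2  72.4 129.8] [-0.1 -0.4 -1.2]
[ 0.57  0.4   1.99 -0.    0.75  2.2 ]
[ 5.37441587e-01  5.88023092e-01  2.03708305e+00 -4.44089210e-16
  5.16486513e-01  2.17133057e+00]
[ 4.77367255e-01  5.71277767e-01  2.08516096e+00 -8.88178420e-16
  4.85153927e-01  1.76365624e+00]
[ 4.01381383e-01  5.64617358e-01  2.10487607e+00 -8.88178420e-16
  4.72099228e-01  1.34007036e+00]
[ 3.24335042e-01  5.68770032e-01  2.09253985e+00 -8.88178420e-16
  4.80282770e-01  9.15424023e-01]
[ 2.61624985e-01  5.83286908e-01  2.05048703e+00 -4.44089210e-16
  5.07818718e-01  5.05113965e-01]
[ 2.22741906e-01  6.06489402e-01  1.98604362e+00 -4.44089210e-16
  5.49059632e-01  1.18630886e-01]
13.07 [-93.   72.8  28.5] [ 1.1  0.1 -0.8]
```

View pics/w4.png

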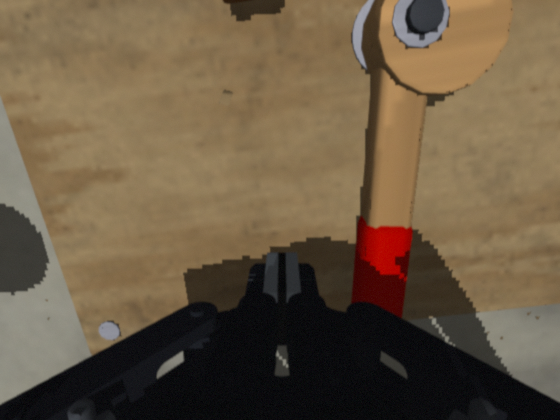

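View pics/t4.png

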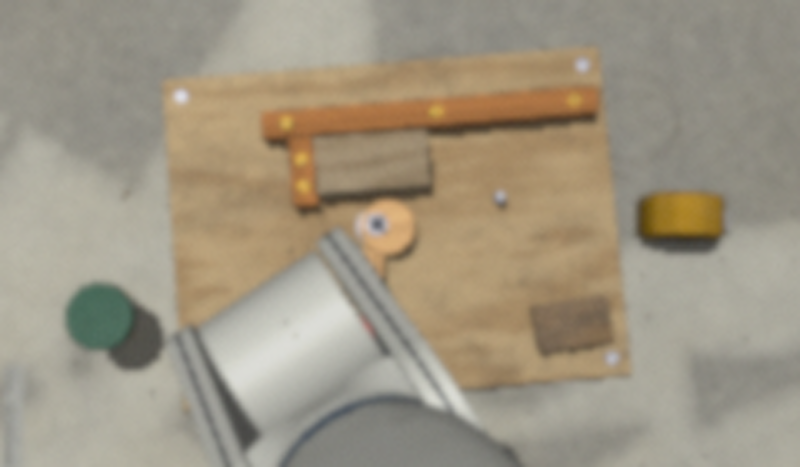

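```bash
python3 - <<'E'
from m import *
P,A=fp(3.012,24,28); r.movel(P,A,speed=60); st()
for th in np.arange(3.15,4.2,0.13):
    P,A=fp(th,24,28)
    if r.movel(P,A,speed=70,contact_N=15): print("contact"); break
    st()
im=eyes.snapshot("wrist");cv2.imwrite("pics/w5.png",im[:,:,::-1])
im=eyes.snapshot("top")[150:290,160:400];cv2.imwrite("pics/t5.png",cv2.resize(im[:,:,::-1],(800,467),interpolation=cv2.INTER_CUBIC))
E
```

```text
13.68 [-96.1  51.3  28.1] [ 0.6 -0.2  0.1]
14.03 [-100.1   38.2   28. ] [0.3 0.6 0.4]
14.37 [-102.1   25.2   28. ] [ 0.7  0.5 -0.2]
14.71 [-102.6   11.9   28. ] [0.7 0.4 0.6]
15.05 [-101.3   -1.4   28. ] [ 0.1 -0.4  0.1]
15.39 [-98.4 -14.4  28. ] [ 0.1  1.2 -0.1]
15.73 [-93.8 -26.9  28. ] [ 0.6 -0.5 -0.3]
16.07 [-87.6 -38.7  28. ] [ 0.3  0.2 -0.2]
16.42 [-79.9 -49.6  28. ] [ 0.4 -0.   0.6]
16.76 [-70.9 -59.4  28. ] [-0.1 -0.   0. ]
```

View pics/w5.png

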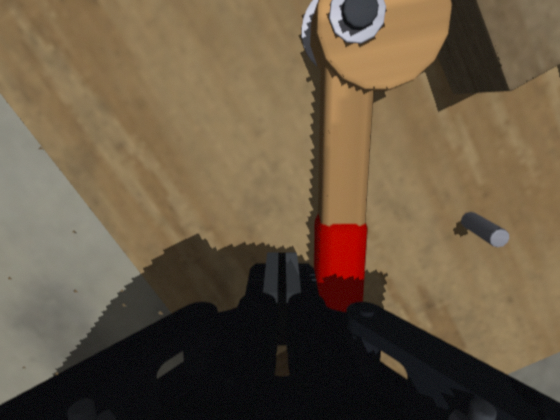

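View pics/t5.png

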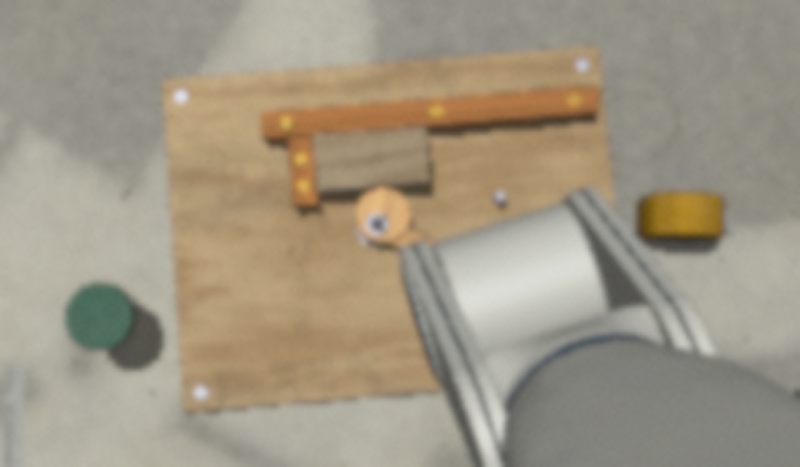

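```bash
python3 - <<'E'
from m import *
for th in list(np.arange(4.3,4.95,0.08)):
    P,A=fp(th,24,28)
    c=r.movel(P,A,speed=40,contact_N=25); print(round(th,2),c); st()
    if c: break
im=eyes.snapshot("wrist");cv2.imwrite("pics/w6.png",im[:,:,::-1])
im=eyes.snapshot("top")[150:290,160:400];cv2.imwrite("pics/t6.png",cv2.resize(im[:,:,::-1],(800,467),interpolation=cv2.INTER_CUBIC))
E
```

```text
4.3 False
17.29 [-62.2 -66.9  28. ] [-0.9 -0.5  0.7]
4.38 False
17.65 [-55.3 -71.6  28. ] [-0.6  0.9  0.4]
4.46 False
18.01 [-48.4 -75.8  27.9] [-0.6  0.3  0.9]
4.54 False
18.37 [-42.  -79.3  27.8] [-4.   2.1  1.4]
4.62 False
18.73 [-35.2 -82.3  27.7] [-7.3  3.4  4.4]
4.7 False
19.08 [-29.1 -84.7  27.5] [-12.2   2.2   8.4]
4.78 False
19.44 [-23.4 -86.7  27.1] [-18.3   1.7  10.8]
4.86 True
19.68 [-24.6 -87.9  26.1] [-3.7  0.9  2.7]
```

View pics/w6.png

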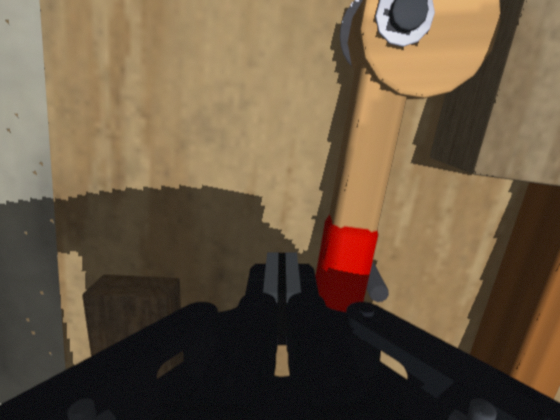

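View pics/t6.png

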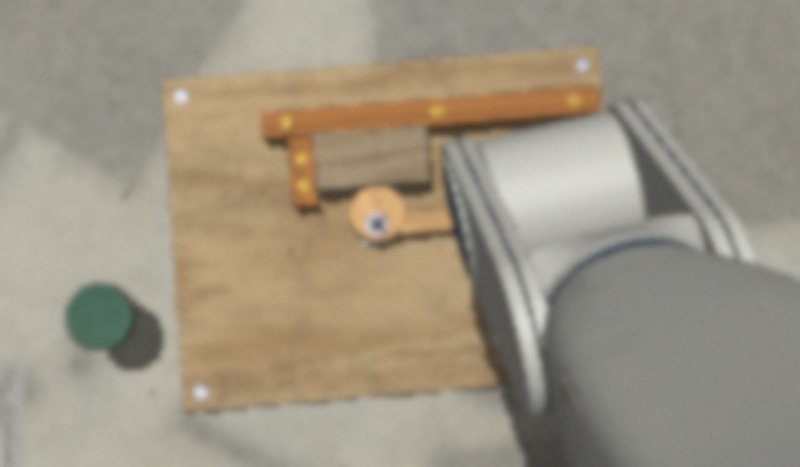

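```bash
python3 - <<'E'
from m import *
import pickle
A=[np.pi,0,p[2]+np.pi/2]
r.movel(w(-42,-86,28),speed=60); r.movel(w(-42,-86,150),speed=150)
r.goto(w(10,-90,300),A); r.sleep(0.3)
c=eyes.get_calibration("wrist"); im=eyes.snapshot("wrist")
pickle.dump(c,open("c7.pkl","wb")); cv2.imwrite("pics/w7.png",im[:,:,::-1]);st()
z=im[10:240,150:430][:,:,::-1]; cv2.imwrite("pics/w7z.png",cv2.resize(z,None,fx=2.6,fy=2.6,interpolation=cv2.INTER_CUBIC))
E
```

```text
22.23 [  9.5 -90.  299. ] [-0.3  0.1  0.8]
```

View pics/w7.png

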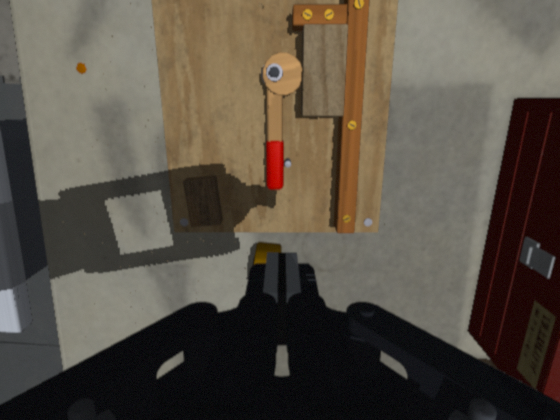

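View pics/w7z.png

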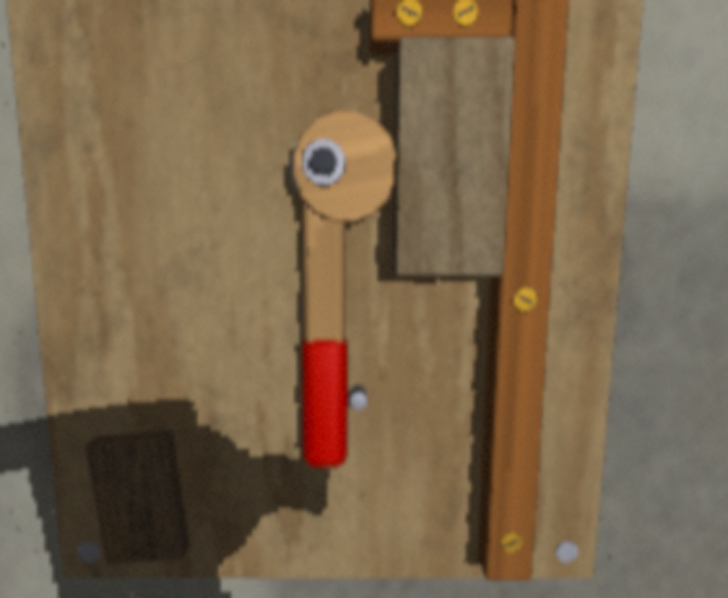

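```bash
cat > fin.py <<'E'
from h import *
import pickle
from scipy.optimize import least_squares
c=pickle.load(open("c7.pkl","rb"))
Z=lambda L:np.array(L,float)/2.6-.3+np.array([150,10])
P=np.array([(19,60,42),(75,-170,42),(97,-170,42),(135,-180,12),(-135,-180,12),(15,-85,36)],float)
U=Z([(372,40),(487,579),(532,579),(593,577),(60,577),(358,400)])
def W(p,P):
    ca,sa=np.cos(p[2]),np.sin(p[2]);return np.c_[p[0]+ca*P[:,0]-sa*P[:,1],p[1]+sa*P[:,0]+ca*P[:,1],P[:,2]]
s=least_squares(lambda p:(proj(c,W(p,P))-U).ravel(),[509,211,.0665]);p=s.x;print(p,s.fun.round(1))
def J(px,z):
    q=ray(c,px,z);d=q[:,:2]-p[:2];ca,sa=np.cos(p[2]),np.sin(p[2])
    return np.c_[ca*d[:,0]+sa*d[:,1],-sa*d[:,0]+ca*d[:,1]]
b=J(Z([(400,38),(513,38),(503,275),(398,272)]),50);print(b.round(1),b.mean(0))
l=J(Z([(325,342),(326,464)]),38);d=l[1]-l[0];print(l,np.arctan2(d[1],d[0])%(2*np.pi)-2.967, [np.arctan2(q[1]-15,q[0])%(2*np.pi)-2.967 for q in l])
E
python3 fin.py
```

```text
[5.09377519e+02 2.11409598e+02 6.63652312e-02] [-0.4 -0.9 -0.7  0.6  0.   0.7  0.4  0.3  0.6  0.   0.3 -0.3]
[[ 30.1  58.3]
 [ 73.9  58.3]
 [ 74.7 -30.6]
 [ 30.9 -29.4]] [52.38075625 14.17025838]
[[ 2.57617038e-02 -5.94211384e+01]
 [ 1.64408928e-01 -1.14542706e+02]] 1.7479042740669528 [np.float64(1.7457351414797704), np.float64(1.7466581281749094)]
```

```bash
python3 - <<'E'
from m import *
st(); order.job_done()
E
```

```text
22.23 [  9.5 -90.  299. ] [-0.3  0.1  0.8]
the job is handed in; nothing more can be done
```

I clamped the larger block in the jig by pushing only, and handed the job in at 22.2 s of the 54 s allowed; no verdict comes back.

- **Block:** I slid it along the fence with the closed fingertips until the contact force stopped the push at the end stop. The lever was still open then, at about 0.05 rad.
- **Lever:** I pushed the red sleeve round in an arc until the arm met its stop pin, which raised the pushing force to about 25–30 N. Then I backed off and lifted clear.

The last wrist-camera check was taken after the fingers had withdrawn:

| Item | Measured | Wanted |
|---|---|---|
| Lever angle | about 1.746 rad, arm against the pin | above 1.62 rad (stop at 1.745) |
| Block centre in the jig frame | (52.4, 14.2) mm | (52.5, 15) mm |

These come from pixel readings and camera calibration good to 1–2 mm. The block looked flat and parallel to the fence.

I saw no movement of the off-cut, jar or tape measure in the pictures, but I did not re-measure their positions. No check failed or disagreed beyond that 1–2 mm.

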